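# Brace the spring-jaw fixture and hold it open at its mark

### The arm

A 6-joint arm with a two-finger parallel gripper is mounted at the origin on the work surface. World frame = base frame: x ahead of the robot, y to its left, z up, the work surface at z = 0. Lengths are in mm, angles in rad, forces in N, time in s.
With the tool pointing down it reaches from about 250 to 775 mm from the base axis. Payload 4 kg.
Tool frame: the origin (TCP) lies at the very end of the fingers, on their centre line; the grasp point (between the pads) lies 19 mm behind it; z points along the fingers, y is the line along which they close (so a half turn about z gives the same grasp; the last joint's range is limited). The gripper opens to 85 mm and grips with 20 to 120 N. Pads are 22 mm wide; open, the fingers measure 114 mm over their backs; the gripper's body (76 mm by 85 mm) begins 54 mm behind the grasp point. The pads swing forward as they close: fully open they stand 13 mm farther back than shut.
Start: joints at [1.226, 0.087, 1.371, -0, 1.684, -0.103], TCP at [131.706, 534.014, 231.341] pointing down, gripper open.
Joint ranges: [-3.1, 3.1], [-0.76, 2.03], [0.27, 2.55], [-1.08, 4.22], [0.17, 2.65], [-2.57, 2.57]. Speed limits (rad/s): [2.79, 2.79, 3.14, 3.14, 3.14, 3.14].

### API

Orientations are given as a unit quaternion [w, x, y, z].
In Python, from workcell import r gives the robot as it stands.
- The arm moves only by the tool shift_gripper, called after ">>>" as a command line: name --argument value ..., lists and objects as JSON in quotes. Schema: {"type":"object","properties":{"offsets":{"type":"array","items":{"type":"array","items":{"type":"array","items":{"type":"number"},"minItems":4,"maxItems":4},"minItems":1,"maxItems":10},"minItems":1,"maxItems":1},"finger_gap":{"type":"number"},"clamp_n":{"type":"number"},"only":{"type":"string"},"quiet":{"type":"boolean"},"lines":{"type":"string"}},"required":["offsets"],"additionalProperties":false}. offsets is a list that holds a single list of rows (three levels of brackets), with 1 to 10 rows, each of 4 numbers: dx, dy, dz in mm, then a turn about the tool's z in rad; each row is the pose to reach, as a shift and turn from the pose commanded when the call began, along the tool's axes at that moment; what a row does not reach only later rows make up. A row lasts 1/10 s, in which the tool goes at most 50 mm and 0.15 rad, less where a joint would pass 70% of its speed; a pose out of reach is approached as far as the arm can. finger_gap is the finger opening in mm, set as the call begins (left out keeps the last). The fingers move at their own pace and stop on an object; clamp_n is the grip in N (left out, the last holds). Time passes only in rows, so rows that do not move let the fingers close. The tool returns the time, the measured TCP pose, the force, the opening and the grip force at its end. only (a regular expression) keeps the lines of the reply that match it, lines (a string "A,B") keeps lines A to B, and quiet returns only ok. Input that does not fit is refused with a message, and nothing moves.
- r.read_state(): the state, without advancing time (a new reading comes with each control period).
- r.get_image(name): name is "scene" or "side" or "wrist"; returns the picture (384x512x3 uint8, red, green, blue); there is no depth.
- r.camera_info(name): a dict with "fx", "fy", "cx", "cy" (pixels), "D" ([k1, k2, p1, p2, k3] as OpenCV has them; the pictures are not rectified), "world_from_camera" (4x4, takes a point from camera to world coordinates). Camera axes: x right, y down, z forward; pixel columns grow to the right and rows downward; lengths in mm; the calibration is good to about 2 mm. A picture is of the moment at which its call begins: read the wrist's pose just before it. camera_info takes no time and is no camera call; for the wrist camera it gives the pose at the moment of the call.
- r.sign_off(): hands the job in; it is judged then, once.
The state is a dict: "clock": time; "joint_pos": joint angles; "qd": joint speeds; "joint_torque": joint torques, N m; "position": TCP position; "eef_rot": TCP orientation; "wrist_force": force on the tool from outside, world axes, zero at the start; "torque": the same for the moment, N m; "grip_width": finger opening in mm; "finger_force": force on a finger pad.
Only numpy, scipy, OpenCV 4.12 (cv2) and the standard library are available. Lean on these libraries where they do the work, as an engineer would, in place of code of your own. Each camera call takes 0.05 s, during which the arm holds its last target. There are 200 camera calls.

### The job

Ready the spring-jaw holding fixture on the repair bench for a part: first swing its fold-out leg fully out until it clicks into its end detent, then pull the handle of the spring-return jaw out until the pointer stands between the two teeth of the index clip. The spring pulls the jaw shut again, so finish while holding the handle still there with the gripper: do not let go. Leave the hub, the can and the spanner where they are.

Things in the scene. Friction and masses are not known exactly. Their poses are not given: they have to be found in the camera images.
- fixture: grey and steel holding fixture, bolted down, 260 mm long plus a 50 mm round spring barrel at the far end, 85 mm wide. Origin: on the bench under the bed. Its x runs along the bed from the handle end to the fixed jaw (x 70 to 100 mm, 85 mm high), away from the robot; y to the leg's side, z up. Bed rails 32 mm high; index rail 12 mm wide, 36 mm high, at y = -62 mm.
- jaw (a joint): travel of the sliding jaw in m: 0 = shut against the fixed jaw, grows to 0.080 as the jaw with its handle is pulled along the fixture's -x. A return spring pulls it shut: about 5 N at 0 and 160 N/m more as it opens (13 N at 0.05); it never stays open by itself.
- handle_bar (a point): middle of the jaw's dark steel bridge handle: a level round bar 12 mm thick, 64 mm long, along the fixture's y on two posts, its centre 95 mm above the bench and 51 mm above the flat carriage. Jaw shut: at fixture x = -40 mm, y = 0; it moves with the jaw. The 85 mm high jaw block begins 84 mm from it towards +x; nothing stands nearer along x.
- pointer (a point): tip of the pointer, a thin dark steel bar 3 mm wide that stands out 19 mm from the jaw's carriage on the fixture's -y side, 42 mm above the bench. It moves with the jaw, always 60 mm to +x and 54 mm to -y of handle_bar.
- marker: index clip on the index rail beside the pointer: dark steel, 32 mm long, two upright teeth 6 mm thick, their tops 14 mm above the rail, with a 12 mm gap between; fixed, but at another place on the rail each time (35 to 60 mm of jaw travel). Origin: middle of the gap, at the underside; axes as the fixture's. The pointer passes 1 to 2 mm beside the teeth, not touching.
- leg (a joint): angle of the fold-out leg in rad: 0 = folded along the bed (pointing to the fixture's -x), 1.5 = fully out on its end stop (pointing nearly to +y). Starts at 0 to 0.25. Over-centre detent: it resists up to 1.15 (at most 0.18 N m, 2 N at the peg) and swings back if let go at 0.35 to 1.0; from about 1.35 it snaps on to the stop and stays there.
- leg_peg (a point): centre of the top of the upright steel peg on the leg, by which it is swung: round, 14 mm thick, top 90 mm above the bench, free for 62 mm down to the leg bar (bar top 28 mm above the bench, 20 mm wide). It stands 110 mm from the hinge axis; the rubber foot ends 138 mm from it.
- leg_hinge (a point): axis of the leg's upright hinge (a vertical axis), at fixture x = 30 mm, y = 65 mm, 22 mm above the bench. The leg points from it at (-cos a, sin a) in the fixture's x, y, where a is the leg angle.
- hub: bystander: loose aluminium wheel hub, spool shaped, 64 mm across, 55 mm high; origin under its centre.
- can: bystander: loose white lidded grease can, 60 mm across, 100 mm high; origin under its centre.
- spanner: bystander: loose steel spanner, 160 mm long, lying flat; origin under its middle.

How it is judged (in metres and radians):
On the way, in this order (a step that is already met when the one before it is completed fails the run):
1. the leg is swung out and seated in its end detent (value of joint leg above 1.43 rad), for 0.2 s.
2. the jaw is pulled until the pointer stands between the teeth, and is kept there (x of pointer in the frame of marker between -0.005 and 0.005 m and (contact force between the fingers and jaw_c4 above 3 N or contact force between the fingers and jaw_c3 above 3 N or contact force between the fingers and jaw_c5 above 3 N)), for 0.5 s.
At the end, for the whole second after the job is handed in: The leg is seated on its end stop (beyond 1.43 rad), and the gripper's fingers hold the handle (more than 3 N) with the jaw still (under 10 mm/s) and the pointer between the clip's teeth, within 5 mm of the middle of the gap, through the last second (all of step 2 and value of joint leg above 1.43 rad and velocity of joint jaw between -0.01 and 0.01 m/s); the arm keeps its last pose, push and grip.
It fails at once if a bystander (hub, can or spanner) is moved by more than 15 mm (distance of any of hub, can, spanner from where it was at the start of the episode above 0.015 m).
It also fails if it takes over 45 s, if anything falls off the work surface, if the arm or the gripper's body presses on something with over 40 N, if the wrist force passes 120 N, or if a joint passes its speed limit or range.

## Working session

There is one attempt and no reset: what is moved stays moved. The work goes in short steps, Python scripts to look and compute and a tool call to move; the robot and the scene stay as the last step left them, time stands still between calls to the robot, and variables do not carry over. Pictures are saved under pics/ and viewed, at most 10 in all, crops included, and the job is handed in when it is done.

```bash
ls; mkdir -p pics; python3 - <<'E'
from workcell import r
import cv2
for n in ["scene","side"]:
    im=r.get_image(n); cv2.imwrite(f"pics/{n}0.png",im[:,:,::-1])
    c=r.camera_info(n); print(n,{k:(v if k!="world_from_camera" else [[round(float(x),3) for x in q] for q in v]) for k,v in c.items()})
s=r.read_state(); print(s)
E
```

```text
pics
workcell.py
scene {'fx': 481.4243279803642, 'fy': 481.4243279803642, 'cx': 249.56846911478806, 'cy': 188.80636389292482, 'D': array([-0.12745933,  0.        ,  0.        ,  0.        ,  0.        ]), 'world_from_camera': [[-0.388, 0.7, -0.6, 1328.505], [0.922, 0.286, -0.261, 408.346], [-0.011, -0.654, -0.756, 1049.348], [0.0, 0.0, 0.0, 1.0]]}
side {'fx': 409.57114018130454, 'fy': 409.57114018130454, 'cx': 260.92828293099177, 'cy': 187.98773746957693, 'D': array([-0.13879337,  0.        ,  0.        ,  0.        ,  0.        ]), 'world_from_camera': [[0.879, -0.347, 0.328, 210.563], [-0.477, -0.624, 0.619, -634.321], [-0.01, -0.701, -0.713, 912.072], [0.0, 0.0, 0.0, 1.0]]}
{'clock': 0.1, 'joint_pos': array([ 1.22590871e+00,  8.79285786e-02,  1.37214516e+00,  3.50011229e-06,
        1.68363463e+00, -1.03095726e-01]), 'qd': array([ 0.00164389, -0.0003563 , -0.0032347 , -0.00105032,  0.00060797,
        0.00070293]), 'joint_torque': array([ 2.26251534e-03, -3.53014147e+01, -3.14219069e+01, -2.26634493e-04,
        7.85522192e-03, -2.65849457e-05]), 'position': array([131.53524089, 533.55682138, 230.20891833]), 'eef_rot': array([-2.36670622e-04,  1.20601401e-01,  9.92700450e-01, -1.03104483e-03]), 'wrist_force': array([ 0.55961635, -0.08062098,  0.00289246]), 'torque': array([0.02021486, 0.00396843, 0.01686515]), 'finger_force': 0.0, 'grip_width': 85.79903257272434}
```

View pics/scene0.png

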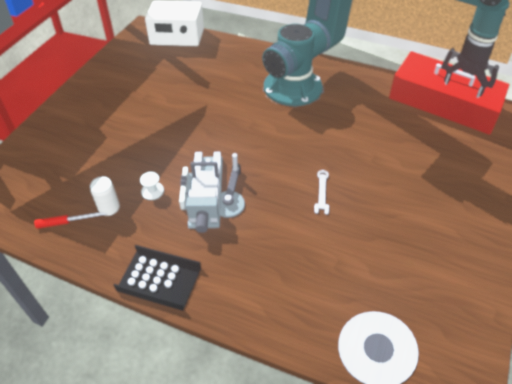

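View pics/side0.png

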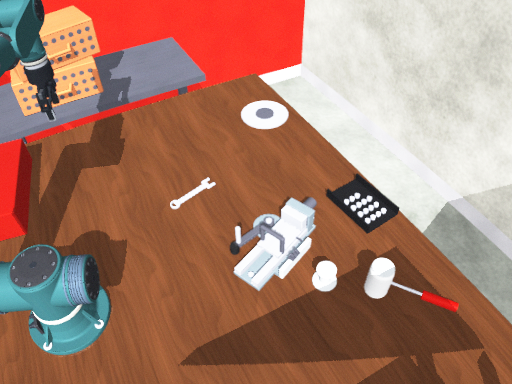

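Scene: fixture around (205,190), leg and peg at (235,160..190), hub (151,185), can (104,196), spanner (322,190). Side: fixture around (275,245), peg near (238,235). I'll enlarge both.

```bash
python3 - <<'E'
import cv2,numpy as np
a=cv2.imread("pics/scene0.png")[140:240,165:255]; b=cv2.imread("pics/side0.png")[185:295,225:325]
def up(a,x0,y0,s):
    o=cv2.resize(a,None,fx=s,fy=s,interpolation=cv2.INTER_CUBIC)
    for x in range(x0//10*10+10,x0+a.shape[1],10):
        cv2.line(o,((x-x0)*s,0),((x-x0)*s,6),(0,0,255),1)
        if x%20==0: cv2.putText(o,str(x),((x-x0)*s-10,18),0,.4,(0,0,255),1)
    for y in range(y0//10*10+10,y0+a.shape[0],10):
        cv2.line(o,(0,(y-y0)*s),(6,(y-y0)*s),(0,0,255),1)
        if y%20==0: cv2.putText(o,str(y),(8,(y-y0)*s+4),0,.4,(0,0,255),1)
    return o
A=up(a,165,140,4);B=up(b,225,185,4)
o=np.zeros((440,770,3),np.uint8);o[:400,:360]=A;o[:440,365:765]=B
cv2.imwrite("pics/z.png",o)
E
```

```text
(no output)
```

View pics/z.png

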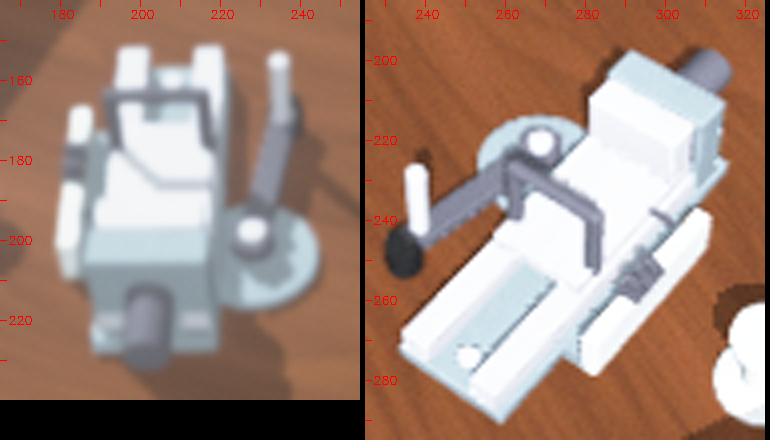

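```bash
cat > h.py <<'E'
import cv2,numpy as np
from workcell import r
def proj(c,P):
    T=np.linalg.inv(np.array(c["world_from_camera"],float)); R,t=T[:3,:3],T[:3,3]
    K=np.array([[c["fx"],0,c["cx"]],[0,c["fy"],c["cy"]],[0,0,1]])
    return cv2.projectPoints(np.array(P,float).reshape(-1,3),cv2.Rodrigues(R)[0],t,K,np.array(c["D"],float))[0][:,0]
def ray(c,px,z):
    K=np.array([[c["fx"],0,c["cx"]],[0,c["fy"],c["cy"]],[0,0,1]])
    T=np.array(c["world_from_camera"],float)
    u=cv2.undistortPoints(np.array([[px]],float),K,np.array(c["D"],float))[0,0]
    d=T[:3,:3]@[u[0],u[1],1]; return T[:3,3]+d*(z-T[2,3])/d[2]
E
python3 - <<'E'
from h import *
from scipy.optimize import least_squares
C={n:r.camera_info(n) for n in ("scene","side")}
obs=[("scene","peg",(234.75,155)),("scene","h+",(218,164.2)),("scene","h-",(191.8,164.2)),("side","peg",(238,227.5)),("side","h+",(261.9,225)),("side","h-",(283.8,238.7)),("side","ptr",(299,239)),
("scene","clip",(183.7,179.5)),("side","clip",(294,252.5))]
def W(p):
    x,y,t,a,m=p; R=np.array([[np.cos(t),-np.sin(t)],[np.sin(t),np.cos(t)]])
    f={"peg":(30-110*np.cos(a),65+110*np.sin(a),90),"h+":(-40,32,95),"h-":(-40,-32,95),"ptr":(20,-54,42),"clip":(m,-62,47)}
    return {k:np.r_[R@v[:2]+[x,y],v[2]] for k,v in f.items()}
def res(p):
    w=W(p); return np.concatenate([proj(C[n],w[k])[0]-px for n,k,px in obs])
for t0 in (0,.3,-.3):
    s=least_squares(res,[550,50,t0,.1,-25]); print(s.cost,s.x.round(3))
print(s.fun.reshape(-1,2).round(1)); print({k:v.round(1) for k,v in W(s.x).items()})
for n,px,z in (("scene",(151,195),0),("side",(325,288),0),("scene",(107,213),0),("scene",(322,190),0)): print(n,px,ray(C[n],px,z).round(0))
E
```

```text
11.245397236432382 [ 5.72856e+02 -5.66300e+01  4.16000e-01  1.51000e-01 -2.89930e+01]
11.24539723644746 [ 5.72856e+02 -5.66300e+01  4.16000e-01  1.51000e-01 -2.89930e+01]
11.245397236432908 [ 5.72856e+02 -5.66300e+01  4.16000e-01  1.51000e-01 -2.89930e+01]
[[-1.1 -0.4]
 [-2.4 -0.5]
 [ 0.6  0. ]
 [-0.8 -0.8]
 [-0.4  0.2]
 [-2.  -1.5]
 [ 2.1  0. ]
 [-0.5 -0.4]
 [-0.8 -1.1]]
{'peg': array([467.9, -13.9,  90. ]), 'h+': array([523.3, -43.5,  95. ]), 'h-': array([ 549.2, -102.1,   95. ]), 'ptr': array([613. , -97.9,  42. ]), 'clip': array([ 571.4, -125.1,   47. ])}
scene (151, 195) [ 626. -208.    0.]
side (325, 288) [ 602. -234.    0.]
scene (107, 213) [ 731. -290.    0.]
scene (322, 190) [422. 240.   0.]
```

>>> shift_gripper --offsets '[[[-30,-30,0,0.06],[-64,-64,0,0.16],[-98,-98,0,0.26],[-132,-132,0,0.36],[-166,-166,0,0.46],[-200,-200,0,0.56],[-234,-234,0,0.66],[-268,-268,0,0.76],[-302,-300,0,0.86],[-336,-332,0,0.91]]]' --finger_gap 50

```text
clock: 1.1
position: [378.8, 129.4, 231.1]
eef_rot: [-0.0, 0.546, 0.838, 0.0]
wrist_force: [0.9, 0.3, 0.2]
grip_width: 50.2
finger_force: 0.0
```

>>> shift_gripper --offsets '[[[0,0,0,0]]]'

```text
clock: 1.2
position: [380.4, 126.6, 230.6]
eef_rot: [0.001, 0.549, 0.836, -0.001]
wrist_force: [-1.0, 0.5, -0.6]
grip_width: 50.3
finger_force: 0.0
```

```bash
python3 - <<'E'
from h import *
s=r.read_state(); print(s["position"],s["eef_rot"],s["joint_pos"].round(2),s["wrist_force"])
E
```

```text
[380.40281374 126.59292286 230.60355891] [ 5.40373673e-04  5.48771097e-01  8.35971766e-01 -1.09442382e-03] [ 0.18 -0.25  1.69 -0.    1.71 -0.23] [-1.02168486  0.51178742 -0.62047836]
```

>>> shift_gripper --offsets '[[[-40,8,0,0],[-80,16,0,0],[-120,24,0,0],[-150,32,0,0],[-150,32,0,0],[-150,32,0,0]]]'

```text
clock: 1.8
position: [468.3, 7.7, 230.6]
eef_rot: [-0.001, 0.545, 0.839, -0.0]
wrist_force: [0.1, 0.1, -0.3]
grip_width: 49.7
finger_force: 0.0
```

```bash
python3 - <<'E'
from h import *
c=r.camera_info("wrist");im=r.get_image("wrist");cv2.imwrite("pics/w1.png",im[:,:,::-1])
np.save("w1.npy",c,allow_pickle=True); print(c)
E
```

```text
{'fx': 323.87242261748446, 'fy': 323.87242261748446, 'cx': 254.45860203084425, 'cy': 191.9297979256522, 'D': array([-0.01086038,  0.        ,  0.        ,  0.        ,  0.        ]), 'world_from_camera': array([[ 9.13806568e-01,  3.91998577e-01,  1.06276397e-01,
         4.41258614e+02],
       [ 4.06146559e-01, -8.80936331e-01, -2.42891238e-01,
         6.82349418e+01],
       [-1.59028049e-03,  2.65119402e-01, -9.64214278e-01,
         3.74890976e+02],
       [ 0.00000000e+00,  0.00000000e+00,  0.00000000e+00,
         1.00000000e+00]])}
```

View pics/w1.png

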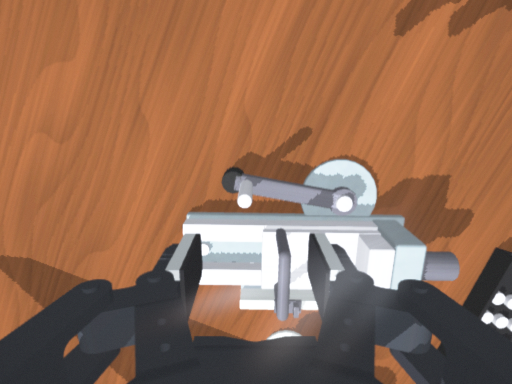

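Wrist view: peg top at (245,200), hinge knob at (344,203), handle bar from (282,232) to (283,316), clip partly visible near (297,305).

```bash
python3 - <<'E'
from h import *
c=np.load("w1.npy",allow_pickle=True).item()
peg=ray(c,(245,200.5),90); a=ray(c,(282,232),101); b=ray(c,(283,317),101); h=ray(c,(344,203),38)
print(peg,a,b,h,(a+b)/2, np.linalg.norm(a-b))
R=np.array([[np.cos(.416),-np.sin(.416)],[np.sin(.416),np.cos(.416)]])
F=lambda p:R.T@(p[:2]-[572.86,-56.63])
for p in (peg,a,b,h): print(F(p).round(1))
E
```

```text
[468.03517651 -14.52932328  90.        ] [509.62234719 -25.07595888 101.        ] [ 548.8644601  -105.86741314  101.        ] [572.59785475  11.59960099  38.        ] [529.24340365 -65.47168601 101.        ] 89.81760688246789
[-78.9  80.9]
[-45.1  54.4]
[-41.8 -35.3]
[27.3 62.5]
```

>>> shift_gripper --offsets '[[[-20,-9,20,0],[-20,-9,65,0],[-20,-9,110,0],[-20,-9,150,0],[-20,-9,176,0],[-20,-9,176,0]]]'

```text
clock: 2.45
position: [464.2, -12.6, 51.0]
eef_rot: [-0.005, 0.544, 0.839, -0.002]
wrist_force: [-0.4, 0.2, 0.8]
grip_width: 50.0
finger_force: 0.0
```

>>> shift_gripper --offsets '[[[0,0,0,0],[0,0,0,0],[0,0,0,0],[0,0,0,0]]]' --finger_gap 5 --clamp_n 25

```text
clock: 2.85
position: [468.1, -15.2, 57.9]
eef_rot: [0.0, 0.544, 0.839, -0.001]
wrist_force: [-7.0, -1.5, 6.9]
grip_width: 13.3
finger_force: 24.6
```

>>> shift_gripper --offsets '[[[16.3,3.7,0,0],[31.6,9.7,0,0],[45.9,18,0,0],[58.8,28.3,0,0],[69.9,40.4,0,0],[79.2,54.1,0,0],[86.3,68.9,0,0],[91.1,84.7,0,0],[93,95.5,0,0],[93.5,101,0,0]]]'

```text
clock: 3.85
position: [522.9, 112.9, 57.6]
eef_rot: [-0.001, 0.544, 0.839, 0.0]
wrist_force: [-15.3, -2.1, 15.9]
grip_width: 13.4
finger_force: 26.5
```

>>> shift_gripper --offsets '[[[0,0,0,0],[0,0,0,0],[0,0,0,0]]]'

```text
clock: 4.15
position: [522.8, 112.8, 57.8]
eef_rot: [-0.0, 0.545, 0.839, 0.001]
wrist_force: [-6.8, 3.6, 7.8]
grip_width: 13.2
finger_force: 25.3
```

```bash
python3 - <<'E'
from h import *
im=r.get_image("scene");cv2.imwrite("pics/s2.png",cv2.resize(im[140:240,165:285,::-1],None,fx=4,fy=4))
E
```

```text
(no output)
```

View pics/s2.png

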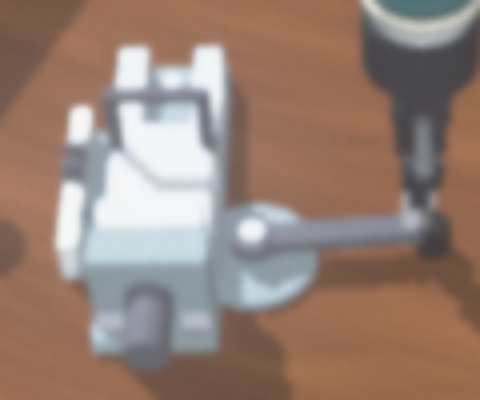

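>>> shift_gripper --offsets '[[[0,3,0,0],[0,3,0,0]]]'

```text
clock: 4.4
position: [522.8, 112.8, 57.6]
eef_rot: [-0.003, 0.545, 0.839, -0.002]
wrist_force: [-14.5, -0.2, 13.5]
grip_width: 13.1
finger_force: 26.3
```

>>> shift_gripper --offsets '[[[0,3,0,0],[0,3,0,0],[0,3,0,0],[0,3,-40,0],[0,3,-85,0],[0,3,-130,0],[0,3,-172,0],[0,3,-172,0]]]' --finger_gap 60

```text
clock: 5.2
position: [532.0, 114.4, 235.9]
eef_rot: [0.006, 0.545, 0.839, 0.005]
wrist_force: [-0.1, 0.4, 1.7]
grip_width: 60.1
finger_force: 0.0
```

>>> shift_gripper --offsets '[[[-40,-14,0,0],[-83,-29,0,0],[-126,-44,0,0],[-165,-58,0,0],[-175,-62,0,0],[-175,-62,0,0],[-175,-62,0,0]]]'

```text
clock: 5.9
position: [542.8, -70.1, 226.8]
eef_rot: [-0.001, 0.544, 0.839, 0.0]
wrist_force: [0.1, -0.2, -0.4]
grip_width: 59.7
finger_force: 0.0
```

```bash
python3 - <<'E'
from h import *
print(r.read_state()["position"])
c=r.camera_info("wrist");im=r.get_image("wrist");cv2.imwrite("pics/w2.png",im[:,:,::-1])
np.save("w2.npy",c,allow_pickle=True)
cv2.imwrite("pics/w2z.png",cv2.resize(im[20:340,120:400,::-1],None,fx=1.85,fy=1.85,interpolation=cv2.INTER_CUBIC))
E
```

```text
[542.78089402 -70.09902174 226.79996533]
```

View pics/w2.png

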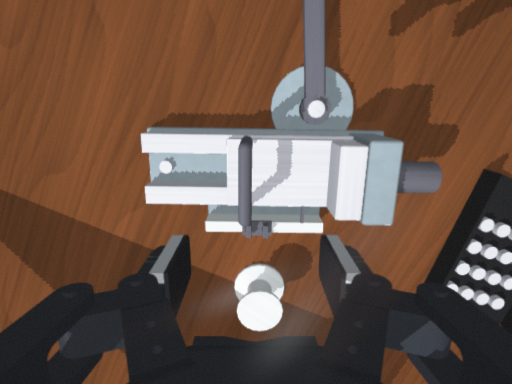

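Wrist view: leg out (vertical at col 315), handle bar at col 245 (rows 140–228), clip near (257,229), pointer near (302,213). Zooming.

```bash
python3 - <<'E'
import cv2
a=cv2.imread("pics/w2.png")[125:245,220:320]
o=cv2.resize(a,None,fx=5,fy=5,interpolation=cv2.INTER_CUBIC)
for x in range(230,320,10): cv2.line(o,((x-220)*5,0),((x-220)*5,8),(0,0,255),1);cv2.putText(o,str(x),((x-220)*5-10,20),0,.4,(0,0,255),1)
for y in range(130,245,10): cv2.line(o,(0,(y-125)*5),(8,(y-125)*5),(0,0,255),1);cv2.putText(o,str(y),(10,(y-125)*5+4),0,.4,(0,0,255),1)
cv2.imwrite("pics/w2c.png",o)
E
```

```text
(no output)
```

View pics/w2c.png

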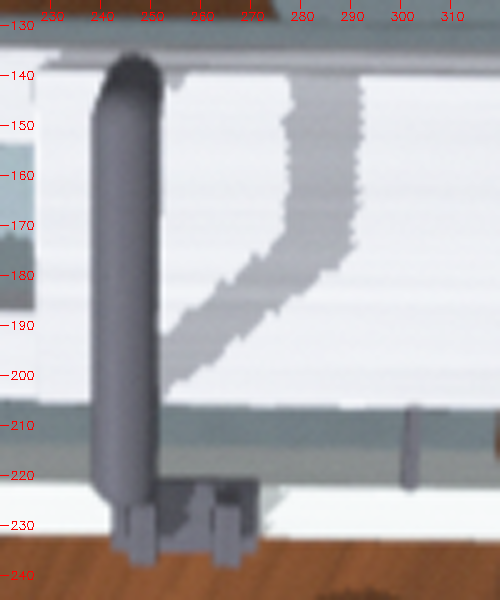

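```bash
python3 - <<'E'
from h import *
c=np.load("w2.npy",allow_pickle=True).item()
p=ray(c,(302.2,222),42); m=ray(c,(257,236),50); m2=ray(c,(257,229),44)
ha=ray(c,(244.7,140),95); hb=ray(c,(244.7,222),95)
Ra=ray(c,(150,128),32)[:2]; Rb=ray(c,(380,131),32)[:2]; d=Rb-Ra; print("yaw rail",np.arctan2(d[1],d[0]))
for t in (.416,.42):
    R=np.array([[np.cos(t),-np.sin(t)],[np.sin(t),np.cos(t)]])
    F=lambda q:R.T@(q[:2]-[572.86,-56.63])
    print([F(q).round(1) for q in (p,m,m2,ha,hb)])
print((ha+hb)/2,r.read_state()["position"])
print("tcp F",F(r.read_state()["position"]))
E
```

```text
yaw rail 0.4059641394024346
[array([ 18.4, -58.1]), array([-30.5, -71.1]), array([-30.4, -65.5]), array([-41.7,  35.7]), array([-42.1, -38.2])]
[array([ 18.2, -58.1]), array([-30.8, -71. ]), array([-30.7, -65.4]), array([-41.6,  35.9]), array([-42.3, -38. ])]
[535.01317451 -74.69186238  95.        ] [542.84405428 -69.6166885  227.00905367]
tcp F [-32.70268605   0.38131399]
```

>>> shift_gripper --offsets '[[[-1,-9,35,0],[-1,-9,80,0],[-1,-9,120,0],[-1,-9,150,0],[-1,-9,150,0],[-1,-9,150,0]]]'

```text
clock: 6.55
position: [535.2, -74.2, 77.7]
eef_rot: [-0.0, 0.544, 0.839, 0.0]
wrist_force: [0.6, 0.3, 1.1]
grip_width: 59.8
finger_force: 0.0
```

>>> shift_gripper --offsets '[[[0,0,0,0],[0,0,0,0],[0,0,0,0],[0,0,0,0],[0,0,0,0]]]' --finger_gap 3 --clamp_n 60

```text
clock: 7.05
position: [535.8, -75.7, 79.2]
eef_rot: [0.001, 0.545, 0.839, 0.0]
wrist_force: [-1.8, 1.1, 5.4]
grip_width: 10.1
finger_force: 58.5
```

```bash
python3 - <<'E'
from h import *
s=r.read_state();print(s["position"])
E
```

```text
[535.81116892 -75.71580522  79.21229657]
```

>>> shift_gripper --offsets '[[[0,-4,0,0],[0,-10,0,0],[0,-16,0,0],[0,-22,0,0],[0,-28,0,0],[0,-34,0,0],[0,-40,0,0],[0,-45,0,0],[0,-48,0,0],[0,-49,0,0]]]'

```text
clock: 8.05
position: [494.6, -93.4, 79.3]
eef_rot: [0.004, 0.545, 0.839, 0.005]
wrist_force: [10.0, 7.5, -0.0]
grip_width: 9.7
finger_force: 58.6
```

>>> shift_gripper --offsets '[[[0,0,0,0],[0,0,0,0],[0,0,0,0]]]'

```text
clock: 8.35
position: [494.7, -93.4, 79.2]
eef_rot: [0.004, 0.545, 0.839, 0.005]
wrist_force: [10.4, 5.5, 0.6]
grip_width: 9.7
finger_force: 58.6
```

```bash
python3 - <<'E'
from h import *
s=r.read_state();print(s["position"])
q=s["position"][:2]-[535.8,-75.7];print(q@[np.cos(.412),np.sin(.412)])
C={}
for n in ("wrist","side","scene"):
    c=r.camera_info(n);im=r.get_image(n);cv2.imwrite(f"pics/{n}3.png",im[:,:,::-1]);C[n]=c
np.save("w3.npy",C["wrist"],allow_pickle=True)
b=cv2.imread("pics/side3.png")[195:285,220:320]
o=np.zeros((540,800,3),np.uint8); o[:384,:380]=cv2.imread("pics/wrist3.png")[:,66:446]
o[:378,380:800]=cv2.resize(b,(420,378),interpolation=cv2.INTER_CUBIC)
cv2.imwrite("pics/c3.png",o[:384])
E
```

```text
[494.70506575 -93.36604947  79.23080583]
-44.73042471287792
```

View pics/c3.png

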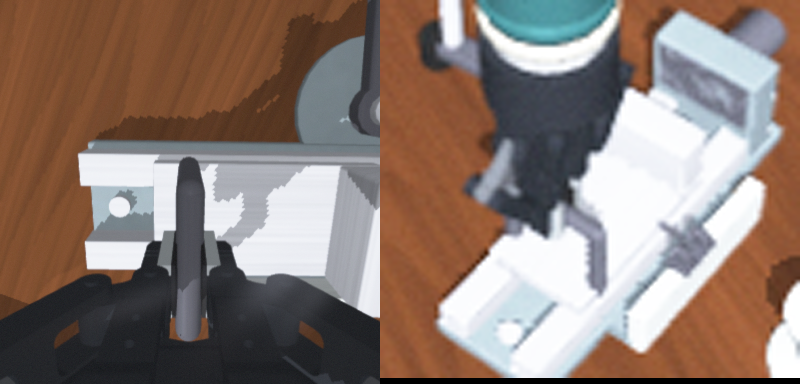

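>>> shift_gripper --offsets '[[[0,-2,0,0],[0,-4.5,0,0],[0,-4.5,0,0],[0,-4.5,0,0],[0,-4.5,0,0],[0,-4.5,0,0],[0,-4.5,0,0],[0,-4.5,0,0]]]'

```text
clock: 9.3
position: [490.8, -95.0, 79.2]
eef_rot: [0.004, 0.545, 0.839, 0.005]
wrist_force: [11.2, 7.7, 1.8]
grip_width: 10.1
finger_force: 58.6
```

```bash
python3 - <<'E'
from h import *
s=r.read_state();print(s["position"],s["eef_rot"])
q=s["position"][:2]-[535.8,-75.7];print(q@[np.cos(.412),np.sin(.412)])
c=r.camera_info("side");im=r.get_image("side")[:,:,::-1]
a=im[228:273,270:320]
o=cv2.resize(a,None,fx=12,fy=12,interpolation=cv2.INTER_CUBIC)
for x in range(270,320,5): cv2.line(o,((x-270)*12,0),((x-270)*12,8),(0,0,255),1);cv2.putText(o,str(x),((x-270)*12-10,20),0,.4,(0,0,255),1)
for y in range(230,273,5): cv2.line(o,(0,(y-228)*12),(8,(y-228)*12),(0,0,255),1);cv2.putText(o,str(y),(10,(y-228)*12+4),0,.4,(0,0,255),1)
cv2.imwrite("pics/s4.png",o)
E
```

```text
[490.7817451  -95.04901653  79.22105995] [0.00382442 0.54451555 0.83872665 0.00507926]
-48.99938083500215
```

View pics/s4.png

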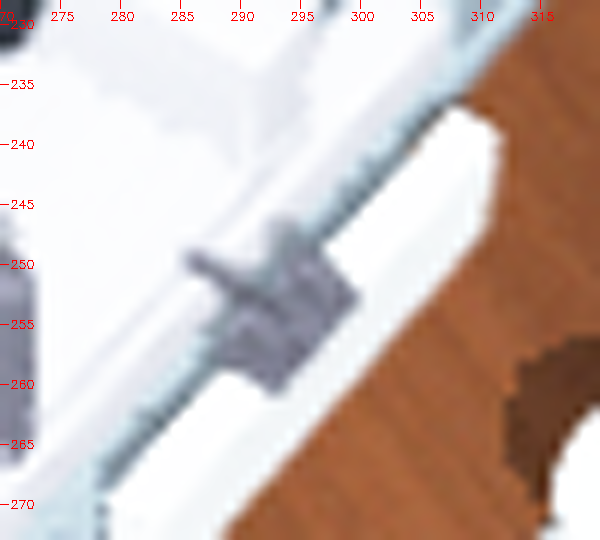

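The pointer bar runs from (286,249) to about (292,253), heading into the gap between the teeth (clip spans (287,257) to (296,248)). I'll check this numerically.

```bash
python3 - <<'E'
from h import *
c=r.camera_info("side");t=.412
R=np.array([[np.cos(t),-np.sin(t)],[np.sin(t),np.cos(t)]])
F=lambda px,z:R.T@(ray(c,px,z)[:2]-[572.86,-56.63])
for n,px,z in (("root0",(296.2,235.7),42),("tip0",(302.5,240.),42),("root",(286,249.2),42),("mid",(291.5,252.8),42),("corner low-left front",(288,258.3),36),("corner bottom",(293,260.6),36),("corner right",(299.8,252.8),36),):
    print(n,F(px,z).round(1))
# predicted clip outline for centre m
o=np.array([572.86,-56.63])
w=lambda x,y,z:np.r_[R@[x,y]+o,z]
for m in (-30.5,):
    print([ (k,proj(c,w(*k))[0].round(1)) for k in ((m-12,-57,50),(m-12,-68,50),(m+12,-57,50),(m+12,-68,50),(m-16,-68,36),(m+16,-68,36),(m,-35,42),(m,-54,42))])
im=r.get_image("wrist")
E
```

```text
root0 [ 21.5 -37.2]
tip0 [ 19.7 -58.7]
root [-31.2 -41.3]
mid [-31.9 -59.2]
corner low-left front [-47.9 -59.8]
corner bottom [-45.9 -74.1]
corner right [-15.2 -74.2]
[((-42.5, -57, 50), array([288.5, 253.2])), ((-42.5, -68, 50), array([292.1, 255.4])), ((-18.5, -57, 50), array([293.9, 247.2])), ((-18.5, -68, 50), array([297.4, 249.3])), ((-46.5, -68, 36), array([290.9, 259.6])), ((-14.5, -68, 36), array([298. , 251.5])), ((-30.5, -35, 42), array([284.2, 247.8])), ((-30.5, -54, 42), array([290.2, 251.4]))]
```

```bash
python3 - <<'E'
from h import *
c=np.load("w2.npy",allow_pickle=True).item()
g=cv2.imread("pics/w2.png",0).astype(int)
P=[]
for y in (5,60):
    row=g[y,290:345]; k=np.argsort(np.diff(row)); print(row[8:45:2]); d=np.diff(row)
    P.append(ray(c,(315,y),28))
d=P[0]-P[1]; print("if both col 315: leg angle", np.pi+.412-np.arctan2(d[1],d[0]))
s=r.read_state();print(s["position"],s["wrist_force"],s["finger_force"],s["clock"])
E
```

```text
[ 80  77  74  95 116 115 118 116 118 114 115 113 109  82  59  61  61  61
  56]
[ 91  89  89  85 117 119 121 119 120 119 118 119 116  87  63  66  64  63
  64]
if both col 315: leg angle 1.5165747322808851
[490.77907671 -95.03346134  79.21752524] [9.31004611 7.70207584 1.00789286] 58.61094295978546 9.4
```

```bash
python3 -c "
from workcell import r
print(r.sign_off())"
```

```text
the job is handed in; nothing more can be done
None
```

I handed the job in at about 9.4 s. By camera, the leg stands at about 1.5 rad on its end stop, and the pointer is about 1 mm from the middle of the gap in the index clip. The gripper is still holding the handle at about 59 N. The hub, can and spanner were left alone, though I did not measure their positions again at the end.

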